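# Shut the tilt-out bin and latch it

## Robot

A 7-joint arm with a two-finger parallel gripper is mounted at the origin on the work surface. World frame = base frame: x ahead of the robot, y to its left, z up, the work surface at z = 0. Lengths are in mm, angles in rad, forces in N, time in s.
With the tool pointing down it reaches from about 425 to 1025 mm from the base axis. Payload 9.4 kg.
Tool frame: the origin (TCP) lies midway between the tips of the shut fingers; the grasp point (between the pads) lies 19 mm behind it; z points along the fingers, y is the direction in which the jaws open and shut (so a half turn about z gives the same grasp; the last joint's range is limited). The gripper opens to 93 mm and grips with 3 to 60 N. Pads are 15 mm wide; open, the fingers measure 128 mm over their backs; the gripper's body (75 mm by 188 mm) begins 65 mm behind the grasp point.
Start: joints at [-1.357, 0.599, -0.003, 1.599, 0.002, 0.943, -0.08], TCP at [207.877, 694.558, 196.118] pointing down, gripper open.
Joint ranges: [-2.57, 2.57], [-0.35, 1.97], [-1.29, 1.29], [0.11, 2.56], [-1.05, 4.19], [0.11, 1.86], [-2.63, 2.63]. Speed limits (rad/s): [2.22, 2.22, 3.01, 3.01, 3.14, 3.14, 3.14].

## Interface

Orientations are given as a unit quaternion [w, x, y, z].
In Python, from plant import * gives the robot as it stands. Calls block until the motion is done:
- move_to(position, orientation): joint-space move of the TCP to a pose.
- move_l(position, rot=None, speed=150, force_limit=None): straight line of the TCP; rot=None keeps the orientation; speed is the mean speed in mm/s. With force_limit (N) it stops when the force on the tool has changed by that much, and returns True; else False.
- movej(angles): joint-space move.
- move_gripper(opening, f_grip=None): finger opening in mm; f_grip is the grip in N (None keeps the last); returns when the fingers have stopped.
- pause(seconds).
- ik(position, orientation): joint angles nearest the present ones, or None.
- read_camera(name): name is "side" or "top"; returns a dict with "color" (384x512x3 uint8, red, green, blue), "z_map" (384x512 float32, mm along the optical axis (not along the pixel's ray), 0 where there is no reading), "mtx" (3x3 intrinsics, pixels), "k1" (the pictures are not rectified: a ray, as slopes to the right and down, at radius r is drawn at 1 + k1 r^2 times it, then the intrinsics apply), "R" (3x3) and "t" (3): a world point X has camera coordinates R X + t. Camera axes: x right, y down, z forward; pixel columns grow to the right and rows downward; lengths in mm; the calibration is good to about 2 mm. A picture is of the moment at which its call begins.
A pose or a line that the arm cannot do raises MotionError and nothing moves.
- finish_job(): hands the job in, once; it reports no verdict.
Readings, each from a call of its own:
- read_clock(): time.
- read_joints(): joint angles.
- read_joint_velocities(): joint speeds.
- read_joint_torque(): joint torques, N m.
- read_eef_pos(): TCP position.
- read_ee_rot(): TCP orientation.
- read_wrist_force(): force on the tool from outside, world axes, zero at the start.
- read_moment(): the same for the moment, N m.
- read_grip_width(): finger opening in mm.
Only numpy, scipy, OpenCV 4.12 (cv2) and the standard library are available. Lean on these libraries where they do the work, as an engineer would, in place of code of your own. Each camera call takes 0.05 s, during which the arm holds its last target.

## Task

The small bin under the front lip of the blue tray is hanging open: push it fully shut, and only then swing the steel latch handle on the lip round over its cam until it drops into the low notch, pointing down the slope across the bin's edge. Let go and leave the wrench, the pliers and the dish where they lie.

Things in the scene. Friction and masses are not known exactly. Their poses are not given: they have to be found in the camera images.
- tray: Blue tray, four bins in a row along its y (420 mm), fixed on a wooden riser. Origin: under it, on the riser, 80 mm over the bench; x away from its front, z up, yaw varies. Tray frame, mm: the front lip slopes 30 degrees, rising from x -68, z 112 to x 19, z 162, normal (-0.5, 0, 0.866); bins behind, rim z 172. At |y| over 107 the slope goes on down to x -98, z 94, over an upright front.
- rail_mid (a point): Middle of the tray's round aluminium carry rail, 14 mm thick, along the tray's y (y -205 to 205) at tray x -35, z 285 mm; its ends bend back and down to the bins' ends (x 60, z 165). It stands right above the latch, so a gripper must come to the handle from the front, leaning about 30 degrees, along the slope's normal.
- pivot (a point): Where the handle's turning axis meets the lip's face: in the tray frame x -25, y 0, z 137 mm. The axis is the lip's outward normal (tray frame (-0.5, 0, 0.866)).
- grip (a point): Centre of the round steel grip (26 mm across, 22 at its foot, 44 mm high, standing along the slope's normal) on the latch handle: 75 mm from the turning axis and, at cam_lift 0, 48.5 mm off the lip's face. The flat arm under it (20 mm wide, 8 thick, ending 88 mm from the axis) has its top 26.5 mm off the face at cam_lift 0; the hub is 34 mm across. Cam: 34 to 46 mm from the axis, up to 18 mm off.
- handle (a joint): Latch handle angle, rad, -0.05 to 1.55. At 0 it points along the tray's +y; grows anticlockwise seen looking onto the lip; at 1.57 it points down the slope over the bin's rim. A spring holds it on the cam: level to 0.4, then a ramp (2 to 5 N at the grip) to a flat crest from 0.78 to 1.05, then a steep drop into the low notch, where it stays at 1.4 to 1.55. Let go on the ramp it may slide back.
- cam_lift (a joint): Height of the handle over its starting level along the slope's normal, m; a spring of about 9 N presses it down. The cam sets it by handle angle: 0 up to 0.4, rising to +0.008 at 0.78, +0.008 to 1.05, falling to -0.008 in the notch at 1.42 and on (it sits about 0.001 lower than these).
- tilt_bin (a joint): Angle of the tilt-out bin, rad: 0 fully shut (against its stop), grows as its top swings out to the front, up to 0.75. A stiff hinge: the bin stays where it is left and takes 2 to 4 N at its top edge to move. The latched handle stands 2 to 3 mm over the bin's rim and blocks it, so the bin cannot be shut once the handle is down.
- bin_hinge (a point): Middle of the bin's hinge line, along y at tray x -98, z 14 mm. The bin is 198 mm wide (y -99 to 99). Shut, its flat upright front is at x -98, z 14 to 93; above that its 33 mm wide rim continues the lip's slope.
- bin_edge (a point): Middle of the bin's top front edge, where front and sloping rim meet; 80 mm above the hinge (shut: tray x -98, y 0, z 94 mm). Moves with the bin.
- wrench: Chrome adjustable wrench, about 190 mm long, lying on the bench. Bystander.
- pliers: Pliers with red plastic handles, about 200 mm long, lying on the bench. Bystander.
- dish: White ceramic dish, 110 mm across, 35 mm high. Bystander.

How it is judged (in metres and radians):
On the way, in this order (a step that is already met when the one before it is completed fails the run):
1. the bin is shut while the handle is still up at its open side (value of joint tilt_bin below 0.06 rad and value of joint handle below 0.7 rad), for 0.2 s.
2. the handle has dropped into the low notch over the shut bin (value of joint handle above 1.36 rad and value of joint cam_lift below -0.005 m and value of joint tilt_bin below 0.06 rad), for 0.2 s.
At the end, for the whole second after the job is handed in: The tilt-out bin is within 0.06 rad of shut; the handle stands at more than 1.36 rad and more than 5 mm below its starting level, at rest in the notch; wrench, pliers and dish are within 30 mm of where they lay (all of step 2 and velocity of joint handle between -0.05 and 0.05 rad/s); the robot touches nothing.
It fails at once if the wrench, pliers or dish is moved by more than 30 mm (distance of any of wrench, pliers, dish from where it was at the start of the episode above 0.03 m).
It also fails if it takes over 48 s, if anything falls off the work surface, if the arm or the gripper's body presses on something with over 40 N, if the wrist force passes 120 N, or if a joint passes its speed limit or range.

## Working session

There is one attempt and no reset: what is moved stays moved. The work goes in short steps, each a Python script; the robot and the scene stay as the last script left them, time stands still between calls to the robot, and variables do not carry over. Pictures are saved under pics/ and viewed, and the job is handed in when it is done.

```bash
ls; mkdir -p pics
python3 - <<'E'
from plant import *
import cv2,numpy as np
for n in("side","top"):
    c=read_camera(n); np.savez("pics/%s0.npz"%n,**c)
    cv2.imwrite("pics/%s0.png"%n,cv2.cvtColor(c["color"],cv2.COLOR_RGB2BGR))
    R=np.array(c["R"]);t=np.array(c["t"]);print(n,c["k1"],np.array(c["mtx"]).round(1).tolist(),(-R.T@t).round(),R[2].round(2),(c["z_map"]>0).mean())
print(read_clock(),read_ee_rot(),read_eef_pos())
E
```

```text
pics
side -0.034683658502248374 [[441.2, 0.0, 255.5], [0.0, 441.2, 193.1], [0.0, 0.0, 1.0]] [  -34. -1106.   904.] [ 0.36  0.79 -0.5 ] 0.9758555094401041
top -0.11898503139745097 [[435.0, 0.0, 248.7], [0.0, 435.0, 191.5], [0.0, 0.0, 1.0]] [ 286.   37. 1410.] [ 0.15  0.   -0.99] 0.995941162109375
0.1 [-4.27504424e-05  1.44866118e-01  9.89451023e-01 -6.92015886e-04] [207.74952915 694.12044784 195.33690825]
```

View pics/side0.png

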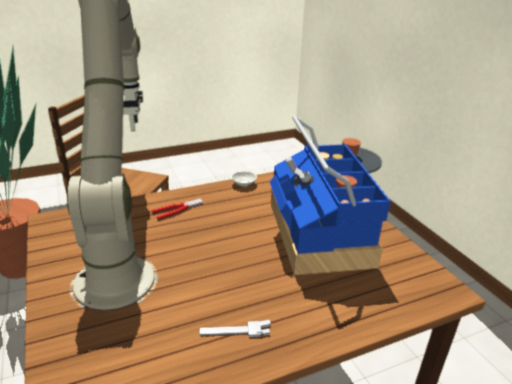

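View pics/top0.png

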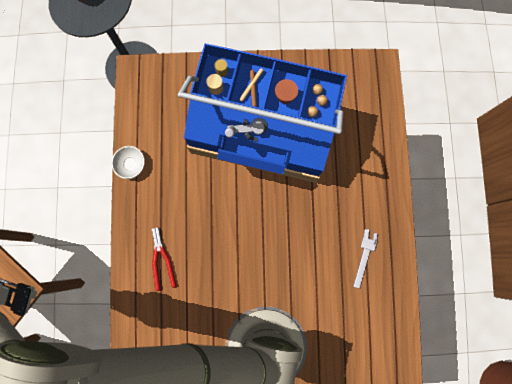

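```bash
cat > h.py <<'E'
import numpy as np,cv2
def cloud(c):
    K=np.array(c["mtx"]);z=c["z_map"].astype(float);k=float(c["k1"]);h,w=z.shape
    u,v=np.meshgrid(np.arange(w),np.arange(h))
    D=np.array([k,0,0,0,0])
    p=cv2.undistortPoints(np.stack([u,v],-1).reshape(-1,1,2).astype(float),K,D).reshape(h,w,2)
    P=np.concatenate([p*z[...,None],z[...,None]],-1)
    X=(P-np.array(c["t"]))@np.array(c["R"])
    X[z<=0]=np.nan
    return X
def hsv(c): return cv2.cvtColor(c["color"],cv2.COLOR_RGB2HSV)
E
python3 - <<'E'
from h import *
for n in("top","side"):
    c=np.load("pics/%s0.npz"%n); X=cloud(c); H=hsv(c)
    blue=(H[...,0]>105)&(H[...,0]<128)&(H[...,1]>150)
    grey=(H[...,1]<70)
    near=np.zeros(blue.shape,np.uint8)
    near[blue]=1
    near=cv2.dilate(near,np.ones((25,25)))>0
    rail=grey&near&(X[...,2]>345)&(X[...,2]<385)&(X[...,0]>400)&(X[...,0]<1100)
    P=X[rail]; print(n,"rail",rail.sum(),np.nanmedian(P,0))
    if len(P)>20:
        xy=P[:,:2].astype(np.float32)
        vx,vy,x0,y0=cv2.fitLine(xy,cv2.DIST_HUBER,0,.5,.01).ravel()
        if vy<0: vx,vy=-vx,-vy
        s=(xy-[x0,y0])@[vx,vy]; print("yaw deg",np.degrees(np.arctan2(-vx,vy)),"ends",np.array([x0,y0])+s.min()*np.array([vx,vy]),np.array([x0,y0])+s.max()*np.array([vx,vy]),s.max()-s.min(),"z",np.median(P[:,2]))
    B=X[blue&(X[...,2]>85)]
    r=cv2.minAreaRect(B[:,:2].astype(np.float32)); print("blue rect",r, B[:,2].max())
E
```

```text
top rail 954 [640.70505512   8.57962372 369.74449125]
yaw deg -15.078589 ends [ 586.88245 -193.36172] [696.4996  213.50183] 421.3714 z 369.7444912472172
blue rect ((456.3014831542969, 166.6134033203125), (481.246337890625, 1010.0911865234375), 55.2211799621582) 371.31186668632085
side rail 242 [ 610.01722119 -118.03652759  367.02493223]
yaw deg -13.346263 ends [ 588.7481  -198.89806] [649.6505    57.811363] 263.83487 z 367.02493222760336
blue rect ((695.6160888671875, -5.9910736083984375), (429.7361755371094, 307.8473205566406), 74.66828155517578) 255.24342090908354
```

```bash
cat >> h.py <<'E'
YAW=np.radians(-15.0)
def frame(yaw,mid=(641.7,10.1)):
    Rz=np.array([[np.cos(yaw),-np.sin(yaw),0],[np.sin(yaw),np.cos(yaw),0],[0,0,1]])
    o=np.array([mid[0],mid[1],80.])-Rz@[-35,0,0]
    return Rz,o
E
python3 - <<'E'
from h import *
Rz,o=frame(YAW); print(o)
for n in("top","side"):
    c=np.load("pics/%s0.npz"%n); X=cloud(c); H=hsv(c)
    T=(X-o)@Rz
    blue=(H[...,0]>105)&(H[...,0]<128)&(H[...,1]>150)&(T[...,2]>20)&(abs(T[...,1])<240)&(abs(T[...,0])<400)
    # lip slope at |y|>110
    d=T@np.array([-.5,0,.866])-(np.array([-25,0,137])@[-.5,0,.866])
    m=blue&(abs(d)<12)&(T[...,0]>-95)&(T[...,0]<15)&(T[...,2]<160)
    P=T[m]; A=np.c_[P[:,:2],np.ones(len(P))]; s=np.linalg.lstsq(A,P[:,2],rcond=None)[0]
    print(n,len(P),"d",np.median(d[m]),"slope",s[:2],"yaw err deg",np.degrees(np.arctan2(s[1],s[0])))
    Q=T[blue]
    print("y",np.percentile(Q[:,1],[.3,99.7]),"x",np.percentile(Q[:,0],[.3,99.7]))
    # bin: blue between |y|<95, in front
    b=blue&(abs(T[...,1])<90)&(T[...,0]<-72)
    Q=T[b]; print("bin",len(Q)); 
    for x in range(-170,-70,10):
        q=Q[(Q[:,0]>=x)&(Q[:,0]<x+10)]
        if len(q)>3: print(x,len(q),np.percentile(q[:,2],[5,50,95]).round(1))
    # handle
    g=(H[...,1]<90)&(abs(d-30)<50)&(d>10)&(abs(T[...,1])<110)&(T[...,0]>-110)&(T[...,0]<60)&(T[...,2]<250)
    Q=T[g]; D=d[g]
    u=np.array([.866,0,.5])
    rel=Q-[-25,0,137]; U=rel@u; 
    print("handle",len(Q))
    for y0 in range(-100,110,15):
        k=(Q[:,1]>=y0)&(Q[:,1]<y0+15)
        if k.sum()>2: print(y0,k.sum(),"d",np.percentile(D[k],[5,50,95]).round(1),"U",np.percentile(U[k],[5,50,95]).round(1))
    top=D>60
    print("top",top.sum(),np.median(Q[top,1]),np.median(U[top]),np.median(D[top]) if top.any() else 0)
E
```

```text
[675.50740392   1.04133342  80.        ]
top 4170 d -1.2623995894814186 slope [ 5.78216625e-01 -1.58344644e-04] yaw err deg -0.015690450945518845
y [-207.85892342  207.96896843] x [-132.31373038  171.24818213]
bin 965
-140 97 [83.8 89.1 93.7]
-130 278 [ 89.8  99.3 107.9]
-120 226 [105.3 110.6 116.1]
-110 13 [105.4 107.2 110.8]
-90 185 [20.6 24.8 29.3]
-80 166 [23.3 28.6 34.5]
handle 385
-25 18 d [10.6 24.9 30.6] U [-6.5  3.8 13. ]
-10 66 d [20.8 27.5 31.1] U [-11.8   3.8  17.7]
5 59 d [16.  25.8 30.9] U [-27.8  -1.6  16. ]
20 62 d [12.4 22.4 27.4] U [-33.7 -12.9   0.9]
35 43 d [11.  23.5 28.5] U [-20.4  -9.2   3.8]
50 52 d [20.7 25.7 68.2] U [-24.8 -16.   -6.6]
65 71 d [17.6 65.8 71.5] U [-29.5 -13.3  -8.1]
80 13 d [12.8 61.8 66.8] U [-22.8 -16.1 -12.3]
top 67 72.45138660149281 -19.16206515994911 66.94564297975785
side 1990 d -3.2358327656222556 slope [ 0.58116601 -0.00076315] yaw err deg -0.07523703977330418
y [-214.8507569   209.43661704] x [-130.43535483  171.76064602]
bin 266
-140 25 [85.6 88.9 93.5]
-130 123 [ 88.3  96.8 105.5]
-120 87 [102.8 108.7 113. ]
-110 8 [104.9 106.3 108. ]
-80 23 [25.4 28.2 33. ]
handle 219
-25 38 d [11.1 19.3 28.4] U [-11.4   0.2  10.8]
-10 30 d [17.1 25.2 28.2] U [-15.    0.6  14.3]
5 15 d [10.2 22.6 25.8] U [-36.7 -14.2   5.9]
20 25 d [11.  20.9 23.4] U [-35.3 -15.9  -1.2]
35 16 d [16.3 22.2 24.9] U [-26.1 -15.1  -4.9]
50 71 d [21.6 42.7 65. ] U [-29.9 -20.4 -11.9]
65 24 d [22.3 62.8 66.5] U [-29.7 -19.6 -11.1]
top 25 65.16188821275331 -21.378863724611115 64.58698760662966
```

Run:
```python
import cv2,numpy as np
a=cv2.imread("pics/side0.png")[110:290,230:420];b=cv2.imread("pics/top0.png")[40:190,170:360]
a=cv2.resize(a,(396,375),interpolation=2);b=cv2.resize(b,(396,375),interpolation=2)
cv2.imwrite("pics/crop0.png",np.hstack([a,b]))
```

```text
(no output)
```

View pics/crop0.png

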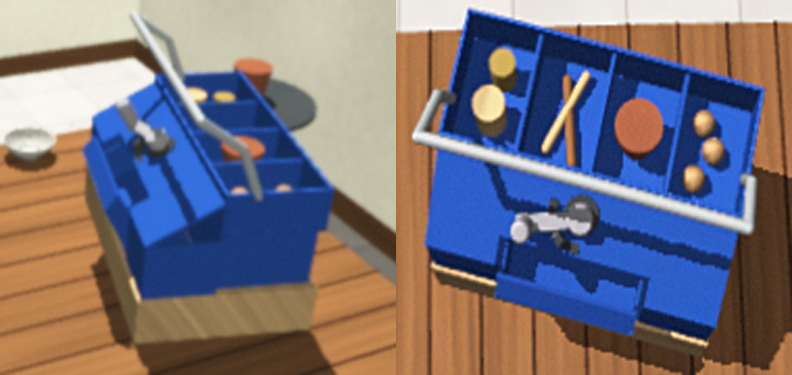

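```bash
cat >> h.py <<'E'
from scipy.spatial.transform import Rotation as Ro
Rz,O=frame(np.radians(-15.05)); O[2]-=1
U=np.array([.8660254,0,.5]);N=np.array([-.5,0,.8660254]);Y=np.array([0,1.,0])
PIV=np.array([-25,0,137.])
def quat(phi=0,sgn=1,lean=30):
    l=np.radians(lean); z=np.array([np.sin(l),0,-np.cos(l)])
    u=np.array([np.cos(l),0,np.sin(l)])
    y=sgn*(np.cos(phi)*Y+np.sin(phi)*u); x=np.cross(y,z)
    q=Ro.from_matrix(Rz@np.c_[x,y,z]).as_quat(); return [float(q[3]),*map(float,q[:3])]
def W(p): return (O+Rz@np.asarray(p,float)).tolist()
def lift(a): return float(np.interp(a,[.4,.78,1.05,1.42],[0,8,8,-8]))
def tcp(a,n=35.,r=75.): return W(PIV+r*(np.cos(a)*Y-np.sin(a)*U)+(n+lift(a))*N)
E
python3 - <<'E'
from plant import *
from h import *
print(O)
for s in(1,-1):
  for phi in(0,.3):
    for nm,p in(("far",W([-260,0,150])),("pre",W([-190,0,75])),("shut",W([-95,0,75])),("up",tcp(.25,130)),("g0",tcp(.25)),("g1",tcp(1.5))):
        j=ik(p,quat(phi,s)); print(s,phi,nm,None if j is None else np.round(j,2).tolist())
E
```

```text
[675.49948587   1.01183435  79.        ]
1 0 far [-0.8, 0.08, 0.18, 2.56, 1.2, 0.41, -0.42]
1 0 pre [-0.56, 0.34, 0.12, 2.55, 2.04, 0.33, -1.14]
1 0 shut [-0.16, 0.4, -0.2, 2.36, 1.76, 0.37, -0.71]
1 0 up [-0.84, 0.16, 0.45, 2.14, 0.55, 0.49, 0.45]
1 0 g0 [-0.72, 0.34, 0.42, 2.17, 0.61, 0.27, 0.4]
1 0 g1 [-0.64, 0.32, 0.4, 2.35, 1.28, 0.15, -0.22]
1 0.3 far [-0.8, 0.08, 0.18, 2.56, 1.2, 0.41, -0.72]
1 0.3 pre [-0.4, 0.34, -0.09, 2.54, 1.91, 0.4, -1.33]
1 0.3 shut [-0.4, 0.4, 0.12, 2.38, 1.94, 0.24, -1.19]
1 0.3 up [-0.9, 0.17, 0.51, 2.15, 0.52, 0.49, 0.18]
1 0.3 g0 [-0.76, 0.35, 0.48, 2.17, 0.54, 0.25, 0.17]
1 0.3 g1 [-0.64, 0.32, 0.4, 2.35, 1.28, 0.15, -0.52]
-1 0 far [0.44, 0.23, -1.24, 2.5, 1.27, 0.7, 2.62]
-1 0 pre [-0.59, 0.34, 0.17, 2.55, 2.07, 0.32, 1.96]
-1 0 shut [-0.56, 0.42, 0.34, 2.39, 2.25, 0.16, 1.94]
-1 0 up [-1.15, 0.2, 0.84, 2.16, 0.35, 0.44, -2.48]
-1 0 g0 [-0.97, 0.41, 0.79, 2.18, -0.09, 0.21, -2.03]
-1 0 g1 None
-1 0.3 far [-0.4, 0.09, -0.26, 2.54, 1.21, 0.46, 2.4]
-1 0.3 pre [-0.29, 0.34, -0.23, 2.53, 1.85, 0.45, 1.87]
-1 0.3 shut [-0.16, 0.4, -0.2, 2.36, 1.76, 0.37, 2.13]
-1 0.3 up [-1.37, 0.29, 1.18, 2.16, -0.04, 0.4, -2.37]
-1 0.3 g0 [-1.14, 0.54, 1.11, 2.19, -0.93, 0.31, -1.5]
-1 0.3 g1 [-0.17, 0.31, -0.21, 2.32, 1.38, 0.36, 2.51]
```

Run:
```python
from plant import *
from h import *
move_gripper(0,20)
move_to(W([-190,0,170]),quat())
print(read_clock(),np.round(read_joints(),2),np.round(read_wrist_force(),1))
move_l(W([-172,0,76]),speed=150)
print(read_clock(),np.round(read_joints(),2),np.round(read_wrist_force(),1))
for x in(-130,-100,-75):
    hit=move_l(W([x,0,76]),speed=45,force_limit=14)
    print(hit,((np.array(read_eef_pos())-O)@Rz).round(1),np.round(read_wrist_force(),1),read_clock())
    if hit: break
for n in("side","top"):
    c=read_camera(n); np.savez("pics/%s1.npz"%n,**c)
    cv2.imwrite("pics/%s1.png"%n,cv2.cvtColor(c["color"],cv2.COLOR_RGB2BGR))
a=cv2.imread("pics/side1.png")[60:330,180:450];b=cv2.imread("pics/top1.png")[40:220,150:360]
cv2.imwrite("pics/crop1.png",np.hstack([cv2.resize(a,(400,400)),cv2.resize(b,(400,400))]))
```

```text
4.0083 [-0.97  0.12  0.57  2.44  0.98  0.31 -0.  ] [-0.1  0.5  0.2]
5.9917 [-0.59  0.35  0.21  2.52  2.1   0.28 -1.17] [ 0.2  0.2 -0.1]
False [-1.303e+02 -1.000e-01  7.590e+01] [-0.6 -0.5  0.7] 7.075
True [-114.7    0.2   76.9] [-1.1 -0.6  0.7] 7.4917
```

View pics/crop1.png

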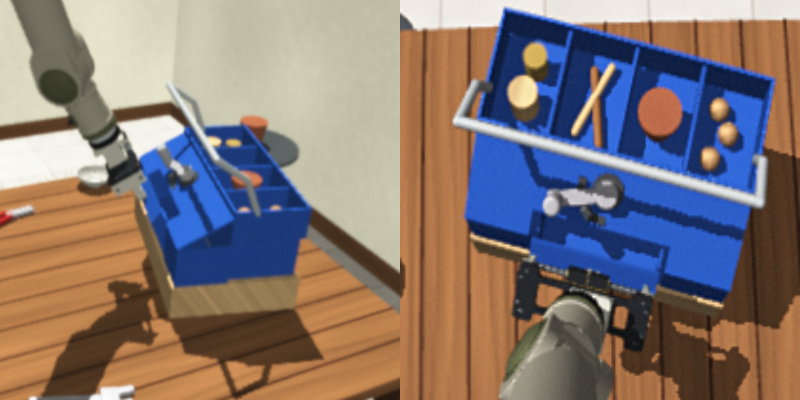

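The picture shows the closed fingers against the front of the bin (top crop about 590,270), with the bin still partly open and the handle still at its open side. The 14 N stop came from a spike, so I'll push on.

Run:
```python
from plant import *
from h import *
for k in range(4):
    hit=move_l(W([-80,0,76]),speed=30,force_limit=22)
    p=((np.array(read_eef_pos())-O)@Rz).round(1)
    print(hit,p,np.round(read_wrist_force(),1),read_clock())
    if p[0]>-103 : break
c=read_camera("top"); np.savez("pics/top2.npz",**c)
X=cloud(c);T=(X-O)@Rz;H=hsv(c)
blue=(H[...,0]>105)&(H[...,0]<128)&(H[...,1]>150)
for lo,hi in((-95,-50),(50,95)):
    b=blue&(T[...,1]>lo)&(T[...,1]<hi)&(T[...,0]<-60)&(T[...,2]>60); q=T[b]
    print(lo,len(q),np.percentile(q[:,0],[2,10]).round(1)); 
    d=(q-PIV)@N; print("d",np.percentile(d,[5,50,95]).round(1))
```

```text
True [-80.7   0.   78.3] [-4.1  1.5  8. ] 8.6417
-95 185 [-96.6 -88.5]
d [-5.3 -0.5  3.3]
50 170 [-97.3 -91.7]
d [-20.7  -0.3   3.6]
```

Run:
```python
from plant import *
from h import *
im=[]
for n,(a,b,c0,d) in(("side",(100,260,220,380)),("top",(70,210,170,310))):
    c=read_camera(n); np.savez("pics/%s3.npz"%n,**c)
    im.append(cv2.resize(cv2.cvtColor(c["color"],cv2.COLOR_RGB2BGR)[a:b,c0:d],(400,400),interpolation=2))
cv2.imwrite("pics/crop3.png",np.hstack(im))
print(read_joints(),read_wrist_force(),read_moment(),((np.array(read_eef_pos())-O)@Rz).round(1),read_clock())
```

```text
[-0.5157523   0.41980599  0.30190184  2.35967502  2.12103402  0.159416
 -1.05443854] [-5.77991289  1.14384553  8.23617768] [ 0.00753386  0.37854112 -0.06470313] [-80.7   0.   78.3] 8.7917
```

View pics/crop3.png

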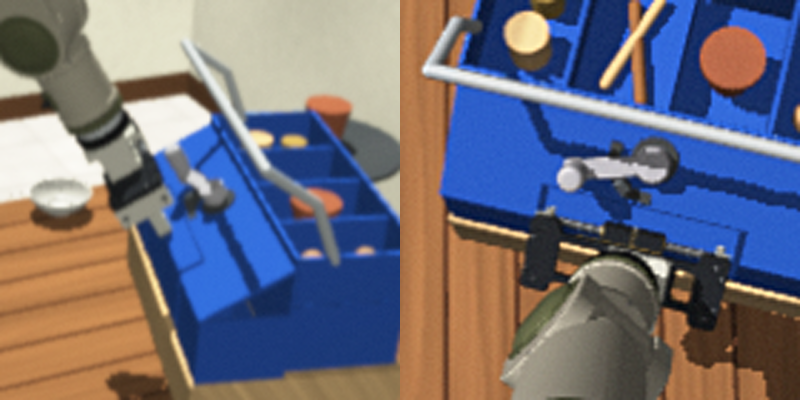

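```bash
python3 - <<'E'
from plant import *
from h import *
q=read_ee_rot(); print(Rz.T@Ro.from_quat([q[1],q[2],q[3],q[0]]).as_matrix().round(3),read_grip_width())
print(((np.array(read_eef_pos())-O)@Rz).round(1))
for n in("side","top"):
    c=np.load("pics/%s3.npz"%n);X=cloud(c);T=(X-O)@Rz;H=hsv(c)
    g=(H[...,1]<110)&(abs(T[...,1])<110)&(T[...,0]<-50)&(T[...,0]>-260)&(T[...,2]>60)&(T[...,2]<260)
    Q=T[g]
    for y0 in range(-100,100,20):
        k=(Q[:,1]>=y0)&(Q[:,1]<y0+20)
        if k.sum()>3:
            q=Q[k]; s=q[np.argsort(q@N)[:4]]
            print(n,y0,k.sum(),s.round(0).tolist())
E
python3 - <<'E'
import cv2
a=cv2.imread("pics/side1.png");
E
```

```text
[[-8.63817385e-01  2.48523068e-04  5.04051747e-01]
 [ 7.24404796e-04  1.00037790e+00  9.14385969e-04]
 [-5.04000000e-01  1.00000000e-03 -8.64000000e-01]] 0.6222268927846456
[-80.7   0.   78.3]
side -100 294 [[-122.0, -85.0, 175.0], [-150.0, -87.0, 161.0], [-155.0, -83.0, 158.0], [-116.0, -84.0, 181.0]]
side -80 54 [[-147.0, -76.0, 207.0], [-149.0, -74.0, 205.0], [-183.0, -74.0, 187.0], [-181.0, -63.0, 188.0]]
side -60 196 [[-150.0, -43.0, 197.0], [-166.0, -47.0, 189.0], [-144.0, -47.0, 202.0], [-165.0, -42.0, 190.0]]
side -40 209 [[-107.0, -23.0, 130.0], [-109.0, -21.0, 128.0], [-107.0, -21.0, 136.0], [-110.0, -23.0, 137.0]]
side -20 95 [[-92.0, -8.0, 98.0], [-95.0, -7.0, 97.0], [-101.0, -7.0, 94.0], [-99.0, -10.0, 95.0]]
side 0 51 [[-55.0, 7.0, 118.0], [-61.0, 12.0, 115.0], [-60.0, 2.0, 117.0], [-55.0, 9.0, 120.0]]
side 20 28 [[-96.0, 29.0, 73.0], [-52.0, 25.0, 131.0], [-63.0, 20.0, 126.0], [-62.0, 25.0, 128.0]]
side 40 43 [[-97.0, 44.0, 68.0], [-78.0, 59.0, 102.0], [-87.0, 47.0, 98.0], [-86.0, 51.0, 99.0]]
side 60 95 [[-96.0, 63.0, 65.0], [-97.0, 76.0, 66.0], [-71.0, 77.0, 108.0], 
[... 445 characters left out ...]
]]
top -40 70 [[-97.0, -28.0, 78.0], [-112.0, -26.0, 198.0], [-113.0, -23.0, 202.0], [-118.0, -36.0, 199.0]]
top -20 68 [[-58.0, -3.0, 120.0], [-62.0, -1.0, 118.0], [-64.0, -1.0, 117.0], [-59.0, -0.0, 121.0]]
top 0 92 [[-62.0, 5.0, 114.0], [-56.0, 1.0, 117.0], [-59.0, 3.0, 116.0], [-56.0, 3.0, 118.0]]
top 20 94 [[-51.0, 37.0, 133.0], [-54.0, 22.0, 135.0], [-51.0, 34.0, 136.0], [-62.0, 23.0, 132.0]]
top 40 92 [[-50.0, 52.0, 119.0], [-52.0, 55.0, 123.0], [-50.0, 46.0, 125.0], [-51.0, 49.0, 125.0]]
top 60 268 [[-62.0, 68.0, 114.0], [-57.0, 66.0, 120.0], [-57.0, 62.0, 145.0], [-60.0, 61.0, 144.0]]
top 80 142 [[-52.0, 86.0, 149.0], [-51.0, 86.0, 153.0], [-64.0, 81.0, 183.0], [-72.0, 84.0, 185.0]]
```

Run:
```python
from h import *
def proj(c,p):
    r,_=cv2.Rodrigues(np.array(c["R"])); return cv2.projectPoints(np.array([W(p)]),r,np.array(c["t"],float),c["mtx"],np.array([float(c["k1"]),0,0,0]))[0].ravel()
im=[]
for n in("side","top"):
    c=np.load("pics/%s3.npz"%n); u,v=proj(c,[-85,0,100]); u=int(u);v=int(v); s=7
    a=cv2.cvtColor(c["color"],cv2.COLOR_RGB2BGR)[v-28:v+29,u-28:u+29]
    a=cv2.resize(a,None,fx=s,fy=s,interpolation=0)
    for p,col in(([-98,0,94],(0,255,0)),([-98,-99,94],(0,255,0)),([-98,99,94],(0,255,0)),([-69,-99,111],(0,255,255)),([-69,99,111],(0,255,255)),([-80.7,0,78.3],(0,0,255)),([-98,0,14],(255,0,255))):
        x,y=proj(c,p); cv2.circle(a,(int((x-u+28.5)*s),int((y-v+28.5)*s)),4,col,-1)
    im.append(a)
cv2.imwrite("pics/z3.png",np.hstack(im))
```

```text
(no output)
```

View pics/z3.png

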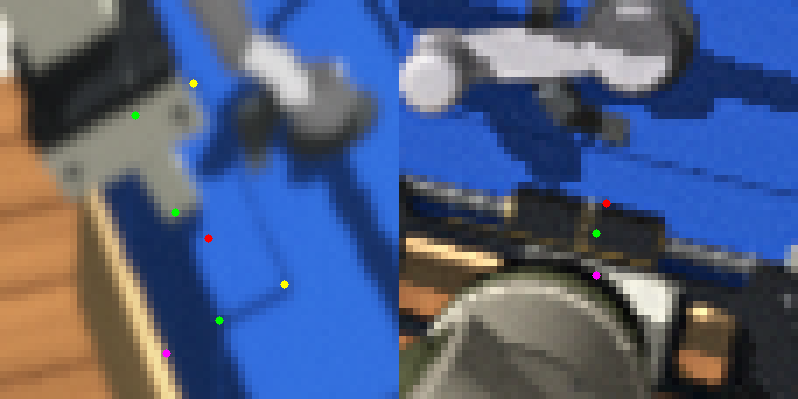

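Run:
```python
from plant import *
from h import *
p=np.array(read_eef_pos())
print(move_l((p+Rz@(N*60)).tolist(),speed=120,force_limit=25),np.round(read_wrist_force(),1))
im=[]
tc=(np.array(read_eef_pos())-O)@Rz; print(tc,read_clock())
def proj(c,p):
    r,_=cv2.Rodrigues(np.array(c["R"])); return cv2.projectPoints(np.array([W(p)]),r,np.array(c["t"],float),c["mtx"],np.array([float(c["k1"]),0,0,0]))[0].ravel()
for n in("side","top"):
    c=read_camera(n); np.savez("pics/%s4.npz"%n,**c); u,v=proj(c,tc); u=int(u);v=int(v); s=7
    a=cv2.cvtColor(c["color"],cv2.COLOR_RGB2BGR)[v-28:v+29,u-28:u+29]
    a=cv2.resize(a,None,fx=s,fy=s,interpolation=0)
    for p,col in((tc,(0,0,255)),(tc+19*N,(0,255,255)),([-98,-99,94],(0,255,0)),([-98,99,94],(0,255,0)),([-69,-99,111],(0,255,0)),([-69,99,111],(0,255,0))):
        x,y=proj(c,p); cv2.circle(a,(int((x-u+28.5)*s),int((y-v+28.5)*s)),4,col,-1)
    im.append(a)
    X=cloud(c);T=(X-O)@Rz;H=hsv(c)
    g=(H[...,1]<110)&(abs(T[...,1])<20)&(np.abs((T-tc)@U)<25)&(T@N-tc@N>-12)&(T@N-tc@N<80)
    print(n,g.sum(),np.sort((T[g]-tc)@N)[:12].round(1))
cv2.imwrite("pics/z4.png",np.hstack(im))
```

```text
False [ 0.5  0.6 -0.2]
[-1.10626311e+02  6.82644131e-02  1.30230240e+02] 9.9583
side 59 [20.8 23.1 26.3 27.1 29.7 30.4 31.7 32.5 32.7 33.1 33.4 34.1]
top 4 [24.  24.1 30.5 34.4]
```

View pics/z4.png

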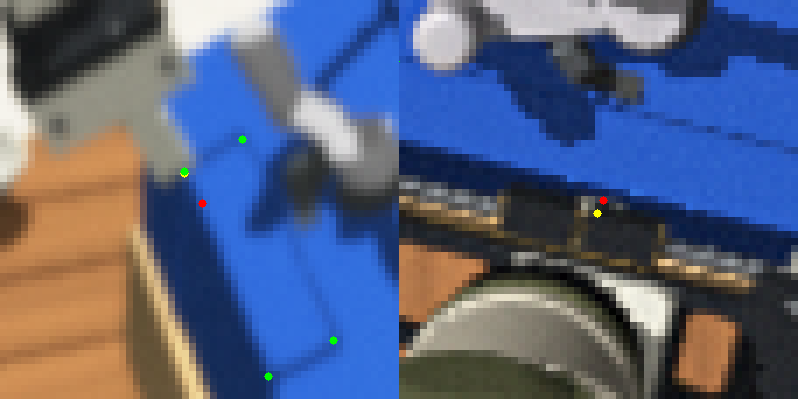

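Run:
```python
from h import *
c=np.load("pics/top4.npz");X=cloud(c);T=(X-O)@Rz;H=hsv(c)
blue=(H[...,0]>105)&(H[...,0]<128)&(H[...,1]>150)
d=(T-PIV)@N;s=(T-PIV)@U
for lo,hi in((-94,-40),(40,94),(112,190),(-190,-112)):
    for a,b in((-82,-72),(-72,-62),(-62,-52),(-45,-35)):
        k=blue&(T[...,1]>lo)&(T[...,1]<hi)&(s>a)&(s<b)&(abs(d)<30)
        print(lo,a,k.sum(),np.round(np.median(d[k]),1) if k.any() else None,end=" | ")
    print()
# handle top
g=(H[...,1]<90)&(d>55)&(d<80)&(T[...,1]>40)&(T[...,1]<100)&(abs(s)<60)
print("grip",np.median(T[g][:,1]),np.median(s[g]),np.median(d[g]),g.sum())
uv=np.argwhere(g);print(uv.mean(0))
```

```text
-94 -82 62 -0.0 | -94 -72 61 -0.4 | -94 -62 63 0.3 | -94 -45 62 -0.2 | 
40 -82 63 -0.4 | 40 -72 61 -0.4 | 40 -62 57 -0.5 | 40 -45 31 -0.4 | 
112 -82 87 0.1 | 112 -72 89 -0.3 | 112 -62 88 -0.2 | 112 -45 87 -0.3 | 
-190 -82 88 -0.1 | -190 -72 88 0.3 | -190 -62 94 -0.3 | -190 -45 94 -0.3 | 
grip 71.62496029562593 -17.670625925573837 67.9015761068569 74
[131.82432432 229.22972973]
```

Run:
```python
from plant import *
from h import *
for phi in(0,.15,.3):
  for nm,p in(("up",tcp(.242,75)),("g0",tcp(.242,14)),(".6",tcp(.6,14)),("1",tcp(1,14)),("g1",tcp(1.5,14))):
    j=ik(p,quat(phi)); print(phi,nm,None if j is None else np.round(j,2).tolist())
```

```text
0 up [-0.51, 0.25, 0.11, 2.15, 0.76, 0.43, 0.25]
0 g0 [-0.58, 0.37, 0.26, 2.16, 0.83, 0.27, 0.18]
0 .6 [-0.62, 0.35, 0.3, 2.23, 0.95, 0.24, 0.05]
0 1 [-0.66, 0.34, 0.36, 2.29, 1.09, 0.19, -0.08]
0 g1 [-0.63, 0.37, 0.42, 2.35, 1.63, 0.11, -0.57]
0.15 up [-0.55, 0.25, 0.16, 2.15, 0.73, 0.42, 0.12]
0.15 g0 [-0.61, 0.37, 0.3, 2.17, 0.8, 0.26, 0.07]
0.15 .6 [-0.65, 0.36, 0.33, 2.23, 0.92, 0.23, -0.07]
0.15 1 [-0.68, 0.35, 0.4, 2.29, 1.07, 0.18, -0.21]
0.15 g1 [-0.32, 0.34, -0.0, 2.33, 1.52, 0.28, -0.62]
0.3 up [-0.59, 0.25, 0.2, 2.15, 0.71, 0.41, -0.0]
0.3 g0 [-0.63, 0.37, 0.33, 2.17, 0.76, 0.25, -0.04]
0.3 .6 [-0.67, 0.36, 0.37, 2.23, 0.88, 0.22, -0.18]
0.3 1 [-0.71, 0.35, 0.43, 2.3, 1.04, 0.17, -0.32]
0.3 g1 [-0.32, 0.34, -0.0, 2.33, 1.52, 0.28, -0.77]
```

Run:
```python
from plant import *
from h import *
for phi in(0,.3):
  for n in(40,60,80):
    j=ik(tcp(1.5,n),quat(phi));print(phi,n,None if j is None else np.round(j,2).tolist())
print(np.round(read_joints(),2))
```

```text
0 40 [-0.67, 0.31, 0.43, 2.35, 1.2, 0.15, -0.15]
0 60 [-0.63, 0.26, 0.34, 2.35, 1.07, 0.22, -0.02]
0 80 [-0.59, 0.21, 0.27, 2.34, 0.97, 0.28, 0.07]
0.3 40 [-0.7, 0.31, 0.47, 2.35, 1.17, 0.13, -0.41]
0.3 60 [-0.69, 0.26, 0.42, 2.35, 1.02, 0.19, -0.27]
0.3 80 [-0.66, 0.21, 0.36, 2.34, 0.93, 0.26, -0.19]
[-0.69  0.3   0.45  2.37  1.23  0.14 -0.17]
```

Run:
```python
from plant import *
from h import *
movej([-0.32,0.22,0.0,2.33,1.45,0.30,-0.72])
print(((np.array(read_eef_pos())-O)@Rz).round(1),read_clock(),np.round(read_wrist_force(),1))
for phi in(0,.3):
  for nm,p in(("up",tcp(.242,75)),("g0",tcp(.242,14)),(".6",tcp(.6,14)),("1",tcp(1,14)),("g1",tcp(1.5,14))):
    j=ik(p,quat(phi)); print(phi,nm,None if j is None else np.round(j,2).tolist())
```

```text
[-86.5   0.8 174.5] 10.6417 [ 0.5 -0.7 -0.1]
0 up [-0.38, 0.25, -0.05, 2.14, 0.83, 0.47, 0.18]
0 g0 [-0.38, 0.36, -0.01, 2.15, 1.02, 0.37, 0.01]
0 .6 [-0.38, 0.34, -0.03, 2.21, 1.13, 0.36, -0.12]
0 1 [-0.36, 0.33, -0.03, 2.28, 1.25, 0.33, -0.25]
0 g1 [-0.32, 0.34, 0.0, 2.33, 1.52, 0.28, -0.47]
0.3 up [-0.47, 0.25, 0.06, 2.15, 0.78, 0.44, -0.07]
0.3 g0 [-0.38, 0.36, -0.0, 2.15, 1.01, 0.37, -0.29]
0.3 .6 [-0.38, 0.34, -0.02, 2.21, 1.13, 0.36, -0.42]
0.3 1 [-0.36, 0.33, -0.03, 2.28, 1.25, 0.33, -0.54]
0.3 g1 [-0.32, 0.34, -0.0, 2.33, 1.52, 0.28, -0.77]
```

Run:
```python
from plant import *
from h import *
phi=.2
move_gripper(56)
A=.242
move_l(tcp(A,78,74),quat(phi),speed=120)
print(read_clock(),np.round(read_joints(),2))
hit=move_l(tcp(A,16,74),speed=70,force_limit=12)
print(hit,((np.array(read_eef_pos())-O)@Rz-PIV)@np.c_[Y,U,N],read_clock(),np.round(read_wrist_force(),1))
im=[]
for n in("side","top"):
    c=read_camera(n); np.savez("pics/%s5.npz"%n,**c)
    a=cv2.cvtColor(c["color"],cv2.COLOR_RGB2BGR)
    a=a[130:230,240:340] if n=="side" else a[85:185,180:280]
    im.append(cv2.resize(a,(400,400),interpolation=2))
cv2.imwrite("pics/z5.png",np.hstack(im))
```

```text
12.5833 [-0.31  0.25 -0.14  2.14  0.86  0.49 -0.05]
False [ 71.99216735 -17.60925016  16.25459703] 13.6167 [ 0.1 -0.6 -0.1]
```

View pics/z5.png

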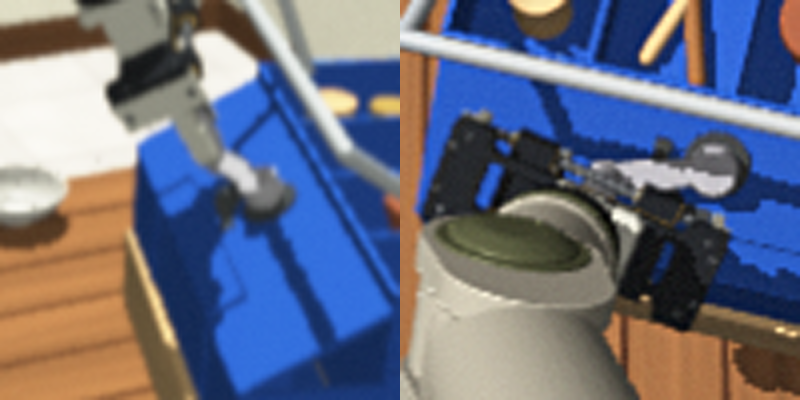

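The fingers straddle the grip: in the side crop a fingertip is just above the arm at about (210,155). Nothing has been touched, so I'll close.

Run:
```python
from plant import *
from h import *
move_gripper(20,20)
print(read_grip_width(),np.round(read_wrist_force(),1),read_clock())
for a in(.4,.55,.7):
    h=move_l(tcp(a,16,74.5),speed=40,force_limit=35)
    print(a,h,((np.array(read_eef_pos())-O)@Rz-PIV)@np.c_[Y,U,N],read_grip_width(),((np.array(read_wrist_force())@Rz)@np.c_[Y,U,N]).round(1),read_clock())
    if h: break
```

```text
24.978477110010783 [0.6 0.2 1.4] 14.3167
0.4 False [ 69.22927203 -27.88287417  16.41196841] 25.42701136643068 [1.5 5.9 2. ] 14.7583
0.55 False [ 64.47722781 -38.93813141  19.58550725] 25.5166024971301 [2.2 2.6 6.7] 15.2
0.7 False [ 58.72120537 -48.34515663  22.64467535] 25.569532277708763 [4.9 0.8 4.5] 15.6417
```

Run:
```python
from plant import *
from h import *
for a in(.85,1.0,1.1,1.2,1.3,1.4,1.48,1.52):
    h=move_l(tcp(a,16,74.5),speed=40,force_limit=35)
    print(a,h,(((np.array(read_eef_pos())-O)@Rz-PIV)@np.c_[Y,U,N]).round(1),round(read_grip_width(),1),((np.array(read_wrist_force())@Rz)@np.c_[Y,U,N]).round(1),read_clock())
    if h: break
im=[]
for n in("side","top"):
    c=read_camera(n); np.savez("pics/%s6.npz"%n,**c)
    a=cv2.cvtColor(c["color"],cv2.COLOR_RGB2BGR)
    a=a[130:230,240:340] if n=="side" else a[85:185,180:280]
    im.append(cv2.resize(a,(400,400),interpolation=2))
cv2.imwrite("pics/z6.png",np.hstack(im))
```

```text
0.85 False [ 50.  -58.3  24.1] 25.0 [ 2.9 -4.4  5.3] 16.075
1.0 False [ 42.5 -64.8  24.2] 25.4 [ 5.8 -2.9  4.3] 16.5
1.1 False [ 34.3 -68.9  22. ] 25.4 [ 0.7 -4.5  3.9] 16.8417
1.2 False [ 25.6 -71.3  16.8] 25.5 [-0.1 -4.3 -8.4] 17.2083
1.3 False [ 19.8 -72.4  12.9] 25.7 [ 2.8 -4.8 -7.3] 17.575
1.4 False [ 13.3 -73.5   8.9] 25.0 [ 4.6 -3.5 -4.9] 17.9417
1.48 False [  6.8 -73.8   8.3] 25.0 [ 2.5 -2.3  0. ] 18.2417
1.52 False [  3.9 -73.9   8.2] 25.1 [ 2.5 -1.8  0. ] 18.4917
```

View pics/z6.png

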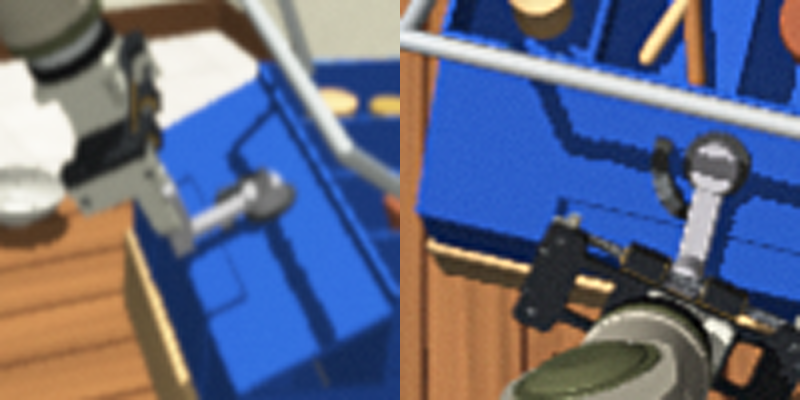

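The handle now points down the slope over the bin's rim (top crop, hub at 715,165 and grip near 690,280). I'll release it and back off along the normal.

Run:
```python
from plant import *
from h import *
pause(.3)
move_gripper(56)
print(read_grip_width(),np.round(read_wrist_force(),1))
p=np.array(read_eef_pos())
print(move_l((p+Rz@(N*110)).tolist(),speed=120,force_limit=20))
p=np.array(read_eef_pos())
try: move_l((p+Rz@np.array([-60,0,30.])).tolist(),speed=150)
except Exception as e: print(e)
pause(.3)
im=[]
for n in("side","top"):
    c=read_camera(n); np.savez("pics/%s7.npz"%n,**c)
    a=cv2.cvtColor(c["color"],cv2.COLOR_RGB2BGR)
    a=a[130:230,240:340] if n=="side" else a[85:185,180:280]
    im.append(cv2.resize(a,(400,400),interpolation=2))
    X=cloud(c);T=(X-O)@Rz;H=hsv(c);d=(T-PIV)@N;s=(T-PIV)@U
    blue=(H[...,0]>105)&(H[...,0]<128)&(H[...,1]>150)
    k=blue&(abs(T[...,1])>30)&(abs(T[...,1])<94)&(s>-82)&(s<-55)&(abs(d)<30);print("rim d",k.sum(),np.median(d[k]))
    g=(H[...,1]<90)&(d>10)&(d<70)&(abs(T[...,1])<40)&(s<-20)&(s>-95)
    for lo,hi in((-50,-25),(-95,-60)):
        k=g&(s>lo)&(s<hi);print(n,lo,k.sum(),"y",np.median(T[k][:,1]),"s",np.median(s[k]),"d",np.percentile(d[k],[10,50,90]).round(1))
cv2.imwrite("pics/z7.png",np.hstack(im))
# bystanders
for n in("top",):
    for i in(0,7):
        c=np.load("pics/%s%d.npz"%(n,i));X=cloud(c);H=hsv(c)
        red=((H[...,0]<6)|(H[...,0]>174))&(H[...,1]>170)&(X[...,2]<40)&(X[...,0]<600)&(X[...,0]>150)
        wr=(H[...,1]<60)&(H[...,2]>120)&(X[...,2]<40)&(X[...,1]<-180)&(X[...,1]>-380)&(X[...,0]>200)&(X[...,0]<480)
        di=(H[...,1]<60)&(H[...,2]>120)&(X[...,1]>300)&(X[...,1]<500)&(X[...,0]>430)&(X[...,0]<700)&(X[...,2]>5)
        print(i,[(int(m.sum()),np.nanmedian(X[m],0).round(0).tolist()) for m in(red,wr,di)])
print(np.round(read_wrist_force(),1),read_clock())
```

```text
56.20346085913711 [-0.6  0.  -0.6]
False
rim d 111 -2.156662442044359
side -50 40 y 0.43952922749334544 s -36.414628391963944 d [12.  14.9 17. ]
side -95 114 y -7.335686480732812 s -73.35173403705508 d [15.4 39.5 58.6]
rim d 390 -0.09410208059621494
top -50 81 y 5.441909087545401 s -34.54845466041164 d [13.5 16.9 20. ]
top -95 98 y 2.1067271322535412 s -67.13780397393367 d [17.9 58.1 62.4]
0 [(403, [251.0, 333.0, 14.0]), (443, [298.0, -328.0, 9.0]), (664, [605.0, 437.0, 17.0])]
7 [(400, [251.0, 330.0, 14.0]), (326, [311.0, -335.0, 10.0]), (655, [604.0, 437.0, 17.0])]
[-0.3 -0.2  0.5] 21.65
```

View pics/z7.png

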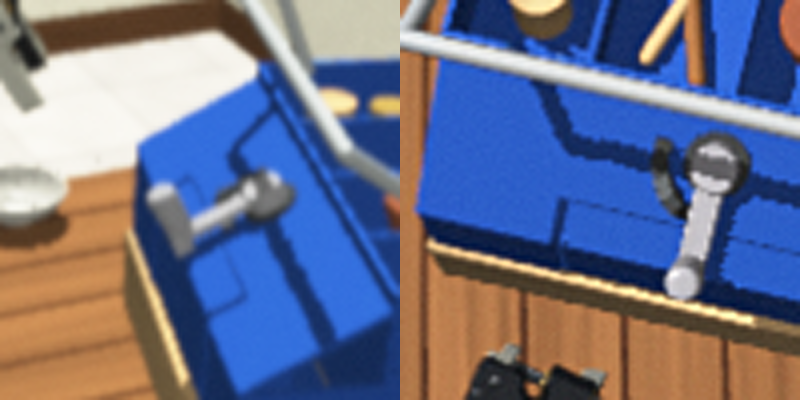

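Run:
```python
from plant import *
finish_job()
print(read_clock())
```

```text
the job is handed in; nothing more can be done
the job is handed in; nothing more can be done
```

I pushed the bin shut first, then swung the latch handle over its cam into the low notch. I let go, backed the arm clear and handed the job in at about 21.7 s; no verdict was reported.

**Bin:** it measured shut before I touched the handle, with its rim flush with the lip to within 1 mm. In the last pictures the top view still has it flush (-0.1 mm). The side view reads -2.2 mm, but that camera read about 3 mm low on the lip from the start.

**Handle:** it started at about 0.24 rad and now stands at about 1.5 rad. The arm's top is about 9 mm below its starting level, so it is in the notch. The tool force near zero after backing off fits the robot touching nothing.

**Wrench, pliers and dish:** the pliers and dish measured within 3 mm of where they lay. The wrench's measured centre shifted about 15 mm. I put this down to shadow, because its mask shrank from 443 to 326 pixels and the gripper worked well away from it. I did not measure it a second time.

**Things that disagreed:**
- **Finger length:** the real fingertips turned out to be about 20 mm behind the stated TCP. The first push therefore landed on the bin's sloping rim rather than its front face, but it still closed the bin. I corrected for this before grasping the handle.
- **Early stop:** the first push also stopped early on a brief force spike, and I carried on with a higher force limit.

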